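Snap the missing cap onto the bare ball stud and hold it down

TASK

Two of the three ball studs on the round flange already wear their caps: pick up the loose cap and press it straight down onto the stud that is still bare until it clicks, then keep pressing until the rubber ring under it is squeezed fully down. Finish still holding the cap pressed down there with the gripper, do not let go or ease off. Leave the other things on the bench where they are.

Things in the scene. Friction and masses are not known exactly. Their poses are not given: they have to be found in the camera images.
- cap: The loose snap cap, grey plastic, round, standing mouth down on the bench, 48 mm high, about 65 g: skirt 42 mm diameter up to 19 mm, shoulder to 23 mm, then a ribbed grip 33 mm diameter up to the flat crown. Mouth 36 mm wide inside. Origin at the centre of its underside, z up.
- cap_pads (a point): Point on the cap's axis 11.5 mm above its underside, level with four sprung pads inside that snap over the ball. Pushed down on a stud, the pads touch the ball with the cap's underside 43 mm above the bench, resistance grows to some 6 to 12 N, and it clicks over with a drop of force at about 34.5 mm; it meets the rubber ring at 30 mm and is home, ring fully squeezed, at 24 mm.
- flange: Round aluminium flange fixed to the bench, 160 mm diameter, 16 mm thick, with a low centre boss and three ball studs; origin at the centre of its underside, z up.
- ball_1 (a point): Stud 1 of the flange: centre of its steel ball (22 mm diameter, 46 mm above the bench, ball top at 57 mm). The three studs stand 45 mm from the flange's centre, 78 mm apart. Two carry a fitted cap, one is bare; which one changes.
- ball_2 (a point): Stud 2 of the flange: centre of its steel ball (22 mm diameter, 46 mm above the bench, ball top at 57 mm). The three studs stand 45 mm from the flange's centre, 78 mm apart. Two carry a fitted cap, one is bare; which one changes.
- ball_3 (a point): Stud 3 of the flange: centre of its steel ball (22 mm diameter, 46 mm above the bench, ball top at 57 mm). The three studs stand 45 mm from the flange's centre, 78 mm apart. Two carry a fitted cap, one is bare; which one changes.
- seal_1 (a joint): Rubber sealing ring around stud 1, 41 mm across, its top 30 mm above the bench at rest. Value: how far it is squeezed down, m: 0 at rest, 0.006 fully squeezed (hard stop). It springs back, 2.8 N per mm, about 17 N when fully squeezed; a clicked-on cap that is let go leaves it squeezed by only 0.002 to 0.003.
- seal_2 (a joint): Rubber sealing ring around stud 2, 41 mm across, its top 30 mm above the bench at rest. Value: how far it is squeezed down, m: 0 at rest, 0.006 fully squeezed (hard stop). It springs back, 2.8 N per mm, about 17 N when fully squeezed; a clicked-on cap that is let go leaves it squeezed by only 0.002 to 0.003.
- seal_3 (a joint): Rubber sealing ring around stud 3, 41 mm across, its top 30 mm above the bench at rest. Value: how far it is squeezed down, m: 0 at rest, 0.006 fully squeezed (hard stop). It springs back, 2.8 N per mm, about 17 N when fully squeezed; a clicked-on cap that is let go leaves it squeezed by only 0.002 to 0.003.
- fitted_1: One of the two caps already fitted: fixed, same shape and size as the loose cap, centred over its stud; origin at the centre of its underside, 27.5 mm above the bench. Which studs the two fitted caps cover changes.
- fitted_2: One of the two caps already fitted: fixed, same shape and size as the loose cap, centred over its stud; origin at the centre of its underside, 27.5 mm above the bench. Which studs the two fitted caps cover changes.
- pliers: Pliers lying on the bench, 176 mm long, 15 mm high; bystander.
- spanner_17: Flat spanner lying between flange and cap, 218 mm long, 6 mm high; bystander.
- bolt_m12_1: Hex bolt lying on the bench, 58 mm long, 17 mm high; bystander.
- tape_measure: Tape measure standing on the bench, 36x83 mm, 63 mm high; bystander.
- electrical_tape: Roll of tape lying flat, 58 mm diameter, 19 mm high; bystander.
- sanding_block: Cork sanding block, 66x112 mm, 33 mm high; bystander.
Not all that is in view belongs to the job. What is shaped like the cap but blue or pink is not meant.

How it is judged:
On the way, in this order (a step that is already met when the one before it is completed fails the run):
1. the cap is picked up off the bench by the gripper (height (world z) of cap above 0.035 m and contact force between the fingers and cap above 1 N and horizontal distance between cap and ball_1 above 0.03 m and horizontal distance between cap and ball_2 above 0.03 m and horizontal distance between cap and ball_3 above 0.03 m), for 0.1 s.
2. the cap has clicked over the ball of the bare stud (((horizontal distance between cap and ball_1 below 0.004 m and z of cap in the frame of ball_1 below -0.0145 m) or (horizontal distance between cap and ball_2 below 0.004 m and z of cap in the frame of ball_2 below -0.0145 m) or (horizontal distance between cap and ball_3 below 0.004 m and z of cap in the frame of ball_3 below -0.0145 m))), for 0.2 s.
At the end, for the whole second after the job is handed in: The cap is upright (7 degrees) and centred (4 mm) on the bare stud, clicked over its ball, that stud's rubber ring squeezed by more than 4.5 of 6 mm, fingers on the cap with over 3 N, the cap at rest; the six loose bystanders have moved less than 4 cm ((((horizontal distance between cap and ball_1 below 0.004 m and z of cap in the frame of ball_1 below -0.02 m) and value of joint seal_1 above 0.0045 m) or ((horizontal distance between cap and ball_2 below 0.004 m and z of cap in the frame of ball_2 below -0.02 m) and value of joint seal_2 above 0.0045 m) or ((horizontal distance between cap and ball_3 below 0.004 m and z of cap in the frame of ball_3 below -0.02 m) and value of joint seal_3 above 0.0045 m)) and angle between cap's own z axis and vertical below 0.12 rad and contact force between the fingers and cap above 3 N and linear speed of cap below 0.02 m/s and distance of each of pliers, spanner_17, bolt_m12_1, tape_measure, electrical_tape, sanding_block from where it was at the start of the episode below 0.04 m); the arm keeps its last pose, push and grip.
It fails at once if a bystander is pushed away by more than 4 cm (distance of any of pliers, spanner_17, bolt_m12_1, tape_measure, electrical_tape, sanding_block from where it was at the start of the episode above 0.04 m).
It also fails if it takes over 48 s, if anything falls off the work surface, if the arm or the gripper's body presses on something with over 40 N, if the wrist force passes 120 N, or if a joint passes its speed limit or range.

ROBOT

A 6-joint arm with a two-finger parallel gripper is mounted at the origin on a cart in front of the work surface, level with it; the furniture and walls round the work are solid. World frame = base frame: x ahead of the robot, y to its left, z up, the work surface at z = 0. Lengths are in m, angles in rad, forces in N, time in s.
With the tool pointing down it reaches from about 0.425 to 0.925 m from the base axis. Payload 12.5 kg.
Tool frame: the origin (TCP) lies on the centre line of the jaws, within the pads' length; the fingertips stand tip_reach ahead of it and the grasp point (between the pads) lies 2 mm behind it (tip_reach is the distance from the TCP to the fingertips, in m); z points along the fingers, y is the line along which they close (so a half turn about z gives the same grasp; the last joint's range is limited). The gripper opens to 85 mm and grips with 20 to 120 N. Pads are 22 mm wide; open, the fingers measure 114 mm over their backs; the gripper's body (76 mm by 85 mm) begins 54 mm behind the grasp point. The pads swing forward as they close: fully open they stand 13 mm farther back than shut.
Start: joints at [-1.261, 0.491, 1.559, -0, 1.092, -0.106], TCP at [0.252, -0.572, 0.248] pointing down, gripper open.
Joint ranges: [-3.1, 3.1], [-0.84, 2.19], [0.05, 2.79], [-1.13, 4.28], [0.06, 2.93], [-2.69, 2.69]. Speed limits (rad/s): [2.22, 2.22, 2.79, 3.14, 3.14, 3.14].

INTERFACE

Orientations are given as a unit quaternion [x, y, z, w].
In Python, from cell import * gives the robot as it stands. The module is installed in compiled form; this text tells all that it offers. Calls block until the motion is done:
- move_ptp(position, orientation): joint-space move of the TCP to a pose.
- line_to(position, max_speed=0.15, ori=None): straight line of the TCP; ori=None keeps the orientation; max_speed is the mean speed in m/s.
- move_j(angles): joint-space move.
- grip(opening, force=None): opening from 0.0 (shut) to 1.0 (fully open); force is the grip in N (None keeps the last); returns when the fingers have stopped.
- sleep(seconds).
- solve_ik(position, orientation): joint angles nearest the present ones, or None.
- camera(name): name is "scene" or "top" or "wrist"; returns the picture (480x640x3 uint8, blue, green, red); there is no depth.
- camera_model(name): a dict with "fx", "fy", "cx", "cy" (pixels), "k1" (the pictures are not rectified: a ray, as slopes to the right and down, at radius r is drawn at 1 + k1 r^2 times it, then the intrinsics apply), "extrinsics" (4x4, takes a point from camera to world coordinates); the wrist camera has in their place "hand_eye" (4x4, takes a point from camera to tool coordinates, whose origin is the TCP and whose axes are the flange's). Camera axes: x right, y up, looking along -z (the intrinsics and any distortion apply to the point x, -y, -z); pixel columns grow to the right and rows downward; lengths in m; the calibration is good to about 2 mm. A picture is of the moment at which its call begins: read the wrist's pose just before it. camera_model takes no time and is no camera call.
A pose or a line that the arm cannot do raises Unreachable and nothing moves.
- close_job(): hands the job in; it is judged then, once.
Readings, each from a call of its own:
- read_time(): time.
- read_joint_positions(): joint angles.
- read_qvel(): joint speeds.
- read_joint_torque(): joint torques, N m.
- read_ee_pos(): TCP position.
- read_tcp_rot(): TCP orientation.
- read_force(): force on the tool from outside, world axes, zero at the start.
- read_torque(): the same for the moment, N m.
- read_gripper_width(): opening from 0.0 (shut) to 1.0 (fully open).
- read_grasp_force(): force on a finger pad.
Only numpy, scipy, OpenCV 4.12 (cv2) and the standard library are available. Lean on these libraries where they do the work, as an engineer would, in place of code of your own. Each camera call takes 0.05 s, during which the arm holds its last target. There are 200 camera calls.

## Working session

There is one attempt and no reset: what is moved stays moved. The work goes in short steps, each a Python script; the robot and the scene stay as the last script left them, time stands still between calls to the robot, and variables do not carry over. Pictures are saved under pics/ and viewed, at most 10 in all, crops included, and the job is handed in when it is done.

```bash
mkdir -p pics
python3 - <<'E'
from cell import *
import cv2, numpy as np
for n in ("scene","top"):
    cv2.imwrite(f"pics/{n}0.png",camera(n)); m=camera_model(n); print(n,{k:(np.round(v,4).tolist()) for k,v in m.items()})
m=camera_model("wrist");print({k:(np.round(v,4).tolist()) for k,v in m.items()})
print(read_time(),read_ee_pos(),read_tcp_rot(),read_force())
try: print(tip_reach)
except Exception as e: print(e)
E
```

```text
scene {'fx': 624.0759, 'fy': 624.0759, 'cx': 314.3881, 'cy': 244.3198, 'k1': -0.2111, 'extrinsics': [[-0.5228, 0.5811, -0.6237, -0.2693], [-0.8523, -0.3694, 0.3702, 0.463], [-0.0153, 0.7252, 0.6884, 0.9519], [0.0, 0.0, 0.0, 1.0]]}
top {'fx': 621.3355, 'fy': 621.3355, 'cx': 307.7697, 'cy': 223.6738, 'k1': 0.0461, 'extrinsics': [[-0.0163, 0.996, -0.0884, 0.4039], [-0.9996, -0.0184, -0.0236, -0.052], [-0.0252, 0.088, 0.9958, 1.3823], [0.0, 0.0, 0.0, 1.0]]}
{'fx': 379.4375, 'fy': 379.4375, 'cx': 322.0483, 'cy': 238.9043, 'k1': -0.0649, 'hand_eye': [[0.0, 0.9602, 0.2794, 0.07], [1.0, 0.0, -0.0002, -0.0002], [-0.0002, 0.2794, -0.9602, -0.1253], [0.0, 0.0, 0.0, 1.0]]}
0.1 [ 0.25241689 -0.57156454  0.24776886] [ 9.78466384e-01  2.06405633e-01 -6.38727310e-05 -4.96120033e-04] [-0.55443061  0.89415288  0.07792748]
0.017
```

View pics/scene0.png

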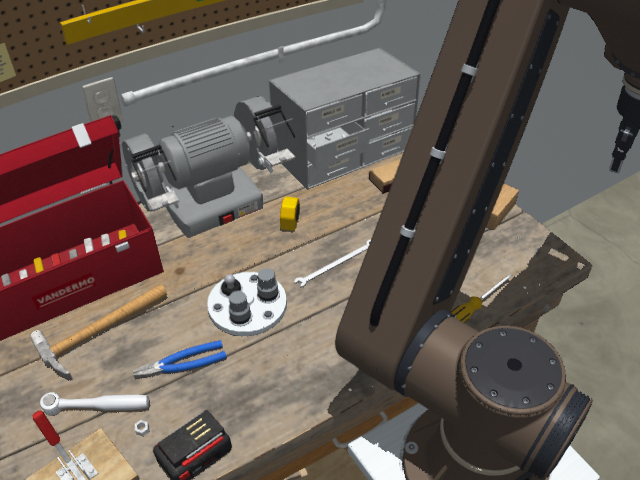

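View pics/top0.png

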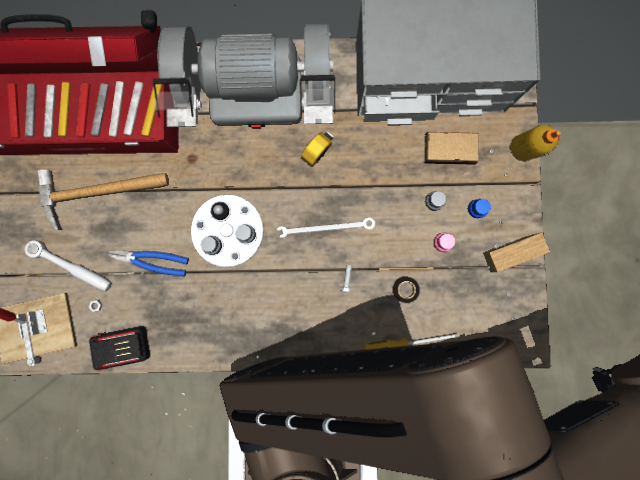

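The top view shows three cap-shaped candidates: grey at (436,200), blue at (480,208) and pink at (445,242). The loose cap should be the grey one, as the task describes. The flange is at about (227,230), with fitted caps at (211,244) and (246,233). The bare stud, with its dark ball, is at (220,210). The arm hides the loose cap in the scene view, so I'll use two wrist views for it and enlarge a crop to confirm.

```bash
cat > h.py <<'E'
from cell import *
import cv2, numpy as np
from scipy.spatial.transform import Rotation as R
def T_wrist():
    T=np.eye(4); T[:3,:3]=R.from_quat(read_tcp_rot()).as_matrix(); T[:3,3]=read_ee_pos()
    return T@np.array(camera_model("wrist")["hand_eye"])
def ray(name,uv,T=None):
    m=camera_model(name); T=np.array(m["extrinsics"]) if T is None else T
    K=np.array([[m["fx"],0,m["cx"]],[0,m["fy"],m["cy"]],[0,0,1]])
    p=cv2.undistortPoints(np.array([[uv]],float),K,np.array([m["k1"],0,0,0.]))[0,0]
    d=T[:3,:3]@np.array([p[0],-p[1],-1]); return T[:3,3],d/np.linalg.norm(d)
def pix(name,P,T=None):
    m=camera_model(name); T=np.array(m["extrinsics"]) if T is None else T
    q=T[:3,:3].T@(np.asarray(P,float)-T[:3,3]); x=q[0]/-q[2]; y=-q[1]/-q[2]; s=1+m["k1"]*(x*x+y*y)
    return np.array([m["fx"]*x*s+m["cx"],m["fy"]*y*s+m["cy"]])
def plane(r,z): return r[0]+r[1]*(z-r[0][2])/r[1][2]
def meet(rs):
    A=np.zeros((3,3));b=np.zeros(3)
    for o,d in rs: M=np.eye(3)-np.outer(d,d);A+=M;b+=M@o
    X=np.linalg.solve(A,b); return X,[1e3*np.linalg.norm(np.cross(X-o,d)) for o,d in rs]
def q(deg): a=np.radians(deg)/2; return [np.cos(a),np.sin(a),0,0]
E
python3 - <<'E'
from h import *
im=cv2.imread("pics/top0.png")
for n,uv,z in [("cap",(436,200),.048),("blue",(480,208),.048),("pink",(445,242),.048),("flange",(227,230),.016),("stud",(220,210),.046),("f1",(211,244),.0755),("f2",(246,233),.0755)]:
    P=plane(ray("top",uv),z); print(n,P.round(3),np.hypot(*P[:2]).round(3))
c=plane(ray("top",(436,200)),.048)
# camera sits ~0.07 along tool x, looks back towards the tool axis
ts=[]
for i,d in enumerate([(0,0),(0.06,0.06)]):
    u=np.array([np.cos(np.pi/4),np.sin(np.pi/4)])
    p=[c[0]+d[0]*u[1]-.0*u[0],c[1]-d[1]*u[0],0.20]
    move_ptp(p,q(45)); sleep(.3)
    T=T_wrist(); cv2.imwrite(f"pics/wc{i}.png",camera("wrist")); np.save(f"wc{i}.npy",T); print(read_time(),read_joint_positions().round(2), pix("wrist",c,T))
a=cv2.imread("pics/wc0.png");b=cv2.imread("pics/wc1.png")
cv2.imwrite("pics/wc.png",cv2.resize(np.hstack([a,b]),(800,300),interpolation=cv2.INTER_AREA))
cv2.imwrite("pics/topcrop.png",cv2.resize(im[160:270,390:520],None,fx=5,fy=5,interpolation=cv2.INTER_CUBIC))
E
```

```text
cap [ 0.568 -0.297  0.048] 0.641
blue [ 0.549 -0.389  0.048] 0.673
pink [ 0.478 -0.313  0.048] 0.571
flange [0.514 0.159 0.016] 0.539
stud [0.556 0.17  0.046] 0.581
f1 [0.481 0.184 0.075] 0.515
f2 [0.503 0.11  0.075] 0.514
2.0083 [-0.58  0.56  1.57  0.    1.01  0.2 ] [322.3590711  224.64327276]
2.7083 [-0.6   0.64  1.41 -0.    1.09  0.18] [244.04251408 225.52874692]
```

View pics/wc.png

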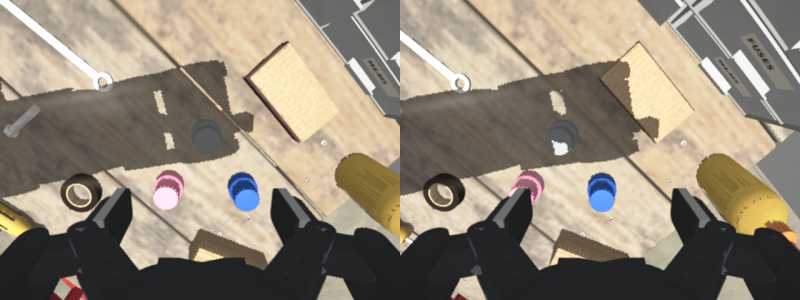

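View pics/topcrop.png

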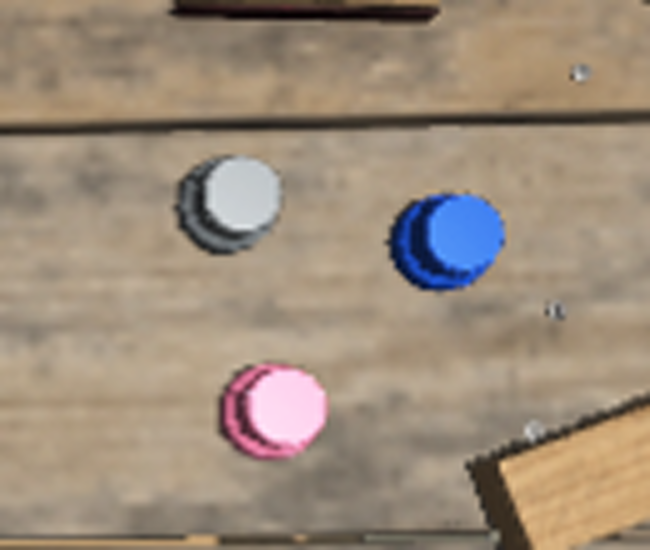

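The crop confirms it: the grey cap is at the upper left with its crown at (438.6,198.8) in the top view, and blue and pink are the decoys. In the wrist views it stands in shadow at about (330,218) and (260,218), against a prediction of (322,225) and (244,225). Next I'll mask it and measure its height.

Run:
```python
from h import *
out=[]
for i,(cx,cy) in enumerate([(330,218),(260,218)]):
    a=cv2.imread(f"pics/wc{i}.png"); x0,y0=cx-40,cy-40
    c=a[y0:y0+80,x0:x0+80]; f=c.astype(int)
    m=((f[...,0]-f[...,2])>=0).astype(np.uint8)*255
    m=cv2.morphologyEx(m,cv2.MORPH_OPEN,np.ones((3,3)))
    n,l,s,ce=cv2.connectedComponentsWithStats(m); k=1+s[1:,4].argmax()
    print(i,s[k],ce[k]+[x0,y0])
    g=cv2.convertScaleAbs(c,alpha=2.2); 
    out.append(cv2.resize(np.vstack([g,cv2.merge([m]*3)[:40]]),None,fx=5,fy=5,interpolation=cv2.INTER_CUBIC)[:600])
a=cv2.imread("pics/top0.png")
cv2.imwrite("pics/z1.png",np.hstack(out))
```

```text
0 [  17   14   47   55 2022] [330.23491592 218.37339268]
1 [  13   15   52   55 2135] [258.46791569 219.48711944]
```

View pics/z1.png

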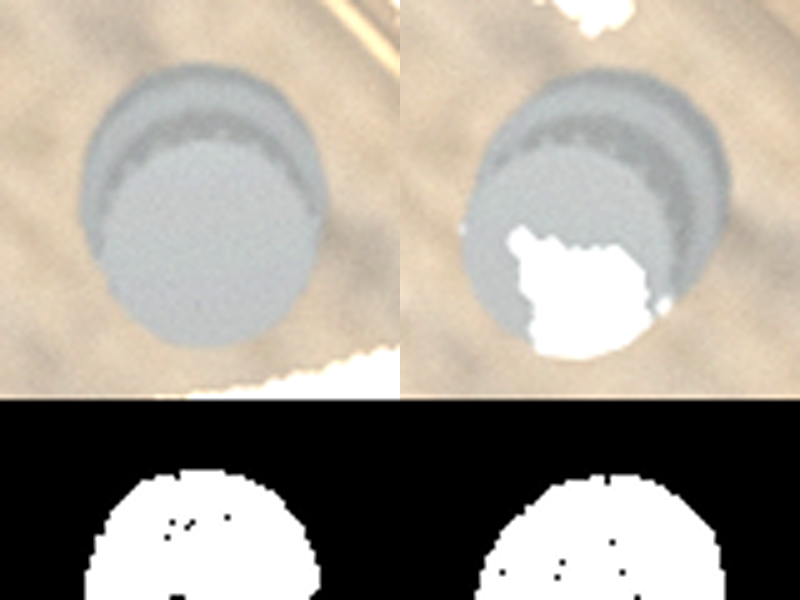

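The crop shows the crown disc centred at (332.4,226.7) in view 0 and (253.2,227.8) in view 1, about 43 px wide. I'll triangulate these together with the top view.

Run:
```python
from h import *
T=[np.load(f"wc{i}.npy") for i in (0,1)]
w=[ray("wrist",p,t) for p,t in zip([(332.4,226.7),(253.2,227.8)],T)]
t=ray("top",(438.6,198.8))
print(meet(w),meet(w+[t]))
print([plane(r,.048).round(4) for r in w+[t]])
# width check
d=[plane(ray("wrist",(332.4+s*21.7,226.7),T[0]),.048) for s in(-1,1)];print(np.linalg.norm(d[0]-d[1]))
# views of the flange: scene+top, then the wrist
P=np.array([.556,.170,.046])
print(pix("scene",P),pix("top",P))
```

```text
(array([ 0.57295494, -0.30257471,  0.05125338]), [np.float64(0.0788844808379911), np.float64(0.0788844808378297)]) (array([ 0.57140567, -0.30314605,  0.04536719]), [np.float64(0.8582122296481931), np.float64(0.4173325455958036), np.float64(0.46918378937604743)])
[array([ 0.5725, -0.3032,  0.048 ]), array([ 0.5719, -0.3028,  0.048 ]), array([ 0.5707, -0.3023,  0.048 ])]
0.03275458794888145
[230.73808131 278.79431246] [219.84431122 209.91169778]
```

Height comes out at 45–51 mm against 48, and the crown is 32.8 mm wide against 33, so the cap is at (0.572, -0.303). Picking it up.

Run:
```python
from h import *
import cell
c=[.5720,-.3029]
move_ptp([*c,.13],q(45)); line_to([*c,.045],.1)
print(cell.tip_reach, read_force().round(2))
grip(0.0,90); print("w",read_gripper_width(),read_grasp_force(),read_ee_pos().round(4),read_force().round(2))
line_to([*c,.20],.15); print(read_gripper_width(),read_grasp_force(),read_force().round(2))
s=np.array([.556,.170]); u=np.array([np.cos(np.radians(17)),np.sin(np.radians(17))]); v=np.array([u[1],-u[0]])
for i,(a,b) in enumerate([(-.085,.035),(-.085,-.035)]):
    move_ptp([*(s+a*u+b*v),.21],q(17)); sleep(.4)
    T=T_wrist(); cv2.imwrite(f"pics/ws{i}.png",camera("wrist")); np.save(f"ws{i}.npy",T)
    print(read_time(),pix("wrist",[*s,.046],T))
cv2.imwrite("pics/ws.png",cv2.resize(np.hstack([cv2.imread("pics/ws0.png"),cv2.imread("pics/ws1.png")]),(800,300),interpolation=cv2.INTER_AREA))
cv2.imwrite("pics/scene1.png",camera("scene"))
```

```text
0.017 [-0.02  0.12 -0.63]
w 0.3504806574563929 88.80244430154562 [ 0.5722 -0.3031  0.0458] [-1.29  0.96  6.2 ]
0.35407206938033114 88.95806897431612 [-0.09 -0.41 -0.94]
7.9 [273.58664496 108.05374217]
8.7333 [369.28412151 108.04388921]
```

View pics/ws.png

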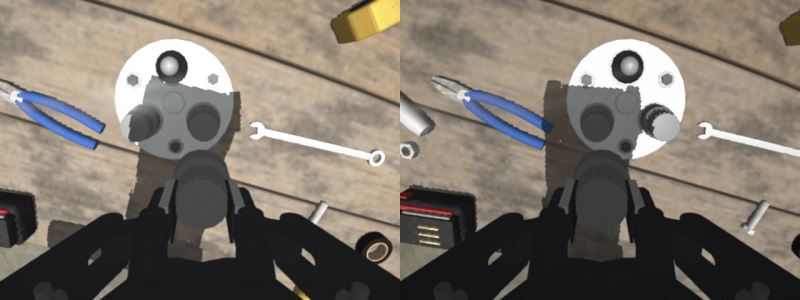

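The cap is held (width 0.35, 89 N). The bare stud shows as a grey ball inside a black ring, at about (275,106) in view 0 and (365,106) in view 1. Next I'll measure ball and ring in both.

```bash
cat > stud.py <<'E'
from h import *
T=[np.load(f"ws{i}.npy") for i in (0,1)]
rs=[];rb=[];out=[]
for i,(cx,cy) in enumerate([(275,106),(365,106)]):
    a=cv2.imread(f"pics/ws{i}.png"); x0,y0=cx-40,cy-40; g=cv2.cvtColor(a[y0:y0+80,x0:x0+80],cv2.COLOR_BGR2GRAY)
    m=((g<55)*255).astype(np.uint8)
    cs,_=cv2.findContours(m,cv2.RETR_EXTERNAL,cv2.CHAIN_APPROX_NONE); c=max(cs,key=cv2.contourArea)
    e=cv2.fitEllipse(cv2.convexHull(c)); p=np.array(e[0])+[x0,y0]; rs.append(ray("wrist",p,T[i]))
    fill=cv2.drawContours(np.zeros_like(g),[c],-1,255,-1)
    b=((g>=55)&(cv2.erode(fill,np.ones((5,5)))>0)).astype(np.uint8)*255
    cs,_=cv2.findContours(b,cv2.RETR_EXTERNAL,cv2.CHAIN_APPROX_NONE); c2=max(cs,key=cv2.contourArea)
    e2=cv2.fitEllipse(cv2.convexHull(c2)); p2=np.array(e2[0])+[x0,y0]; rb.append(ray("wrist",p2,T[i]))
    print(i,"ring",p.round(1),np.round(e[1],1),"ball",p2.round(1),np.round(e2[1],1))
    o=cv2.cvtColor(g,cv2.COLOR_GRAY2BGR); o=cv2.resize(o,None,fx=5,fy=5,interpolation=cv2.INTER_CUBIC)
    for k,col in((e,(0,0,255)),(e2,(0,255,0))): cv2.ellipse(o,tuple([tuple(np.array(k[0])*5+2),tuple(np.array(k[1])*5),k[2]]),col,1)
    out.append(o)
cv2.imwrite("pics/z2.png",np.hstack(out))
print("ball",meet(rb),[plane(r,.046).round(4) for r in rb]); print("ring",meet(rs),[plane(r,.030).round(4) for r in rs])
E
python3 stud.py
```

```text
Traceback (most recent call last):
  File "stud.py", line 11, in <module>
    cs,_=cv2.findContours(b,cv2.RETR_EXTERNAL,cv2.CHAIN_APPROX_NONE); c2=max(cs,key=cv2.contourArea)
                                                                         ~~~^^^^^^^^^^^^^^^^^^^^^^^^
ValueError: max() iterable argument is empty
```

Run:
```python
import cv2
for i,(cx,cy) in enumerate([(275,106),(365,106)]):
    g=cv2.cvtColor(cv2.imread(f"pics/ws{i}.png"),cv2.COLOR_BGR2GRAY)
    print(g[cy,cx-40:cx+40:2]); print(g[cy-40:cy+40:2,cx])
g=cv2.cvtColor(cv2.imread("pics/ws0.png"),cv2.COLOR_BGR2GRAY)
cv2.imwrite("pics/z3.png",cv2.resize(cv2.LUT(g[66:146,235:315],(((__import__('numpy').arange(256)/255)**.5)*255).astype('uint8')),None,fx=6,fy=6,interpolation=cv2.INTER_CUBIC))
```

```text
[255 255 255 255 255 255 254 123  45  50  67 146 178 194 205 217 232 241
 239 231 222 204 189 171 148 107  34  48  50  47  49  45  75 246 252 254
 255 255 255 255]
[255 255 255 255 255 255 251 151  44  48  48  48  75 143 164 179 191 201
 207 219 222 211 199 191 182 168 145 102  64  78  85  91  93  87 114 115
 142 144 138 136]
[254 254 254 254 250 241 191  36  41  44  43  43  42  44 102 131 148 161
 172 188 206 223 222 201 184 180 167 150 115  47  46  43 141 245 254 254
 254 254 254 254]
[254 254 254 254 254 248 231 144  36  39  39  38  93 129 148 160 176 185
 192 201 206 197 186 172 161 149 134 102  54  49  46  46  41  74 240 233
 125 111 115 113]
```

View pics/z3.png

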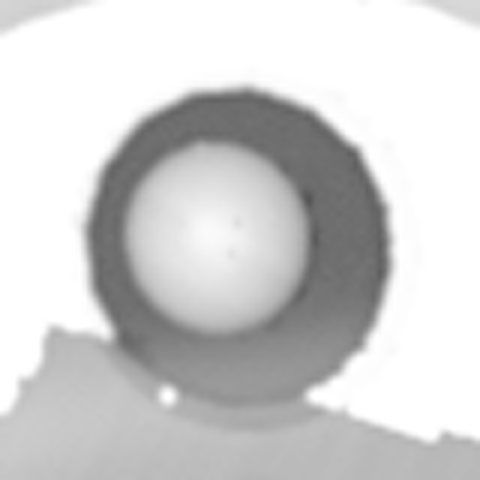

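The enlarged crop shows the ball clearly, 31 px wide and inside the black ring. A threshold near 98 separates them.

```bash
sed -i 's/g<55/g<98/; s/g>=55/g>=98/' stud.py; python3 stud.py
python3 - <<'E'
from h import *
a=cv2.imread("pics/scene1.png"); 
# ball in top and scene pictures at the start
for n,(cx,cy) in (("top",(220,210)),("scene",(230,281))):
    g=cv2.cvtColor(cv2.imread(f"pics/{n}0.png"),cv2.COLOR_BGR2GRAY); print(n); print(g[cy-9:cy+10,cx-9:cx+10])
E
```

```text
0 ring [274. 107.] [50.2 52.4] ball [270.6 105.2] [29.4 30.8]
1 ring [363.6 106.6] [50.4 52.4] ball [367.1 105.1] [28.4 30.1]
ball (array([0.55730568, 0.1723307 , 0.04804271]), [np.float64(0.02060009554737465), np.float64(0.020600095547275876)]) [array([0.5573, 0.1726, 0.046 ]), array([0.5575, 0.1722, 0.046 ])]
ring (array([0.55726517, 0.17256403, 0.02576317]), [np.float64(0.14824177356676957), np.float64(0.14824177356666615)]) [array([0.5571, 0.172 , 0.03  ]), array([0.5571, 0.173 , 0.03  ])]
top
[[253 253 253 254 254 252 243 219 207 207 210 234 240 245 252 254 254 254
  254]
 [253 253 253 251 204 172 116  81  76  77  76  96 100 186 235 222 253 254
  254]
 [253 253 236 161  72  57  36  32  30  31  32  32  32  70 140 223 231 253
  254]
 [253 234 142  58  35  32  37  38  36  32  32  31  32  32  52 139 224 220
  253]
 [225 131  58  34  60 114 126 126 119  82  43  30  30  31  32  51 139 221
  249]
 [211  80  32  78 132 154 162 162 154 133 107  46  31  31  31  31  46 223
  239]
 [158  48  42 129 163 174 179 178 170 156 136  68  34  32  32  32  34 140
  228]
 [ 97  34  81 147 173 192 211 
[... 1788 characters left out ...]
 104 106 104  97  88  72  47  40  42  41  41
  116]
 [222 124  42  41  44  59  74  81  80  80  76  72  59  31  34  43  41  41
   43]
 [178  61  40  42  28  33  64  73  74  72  72  70  62  34  29  40  40  42
   37]
 [130  41  41  37  24  24  61  74  74  74  73  73  70  39  36  40  39  42
   37]
 [ 93  41  41  33  22  18  61  75  76  76  75  74  67  45  40  41  40  42
   34]
 [ 77  40  41  40  32  28  58  71  76  77  76  68  55  44  41  43  42  41
   26]
 [ 67  39  42  43  41  43  49  54  62  66  65  52  43  41  41  43  42  37
   21]
 [ 98  32  40  42  41  41  42  42  42  42  42  41  42  41  40  40  37  23
   19]
 [135  28  31  39  39  41  42  41  41  43  42  42  42  49  61  63  73  93
   79]]
```

View pics/z2.png

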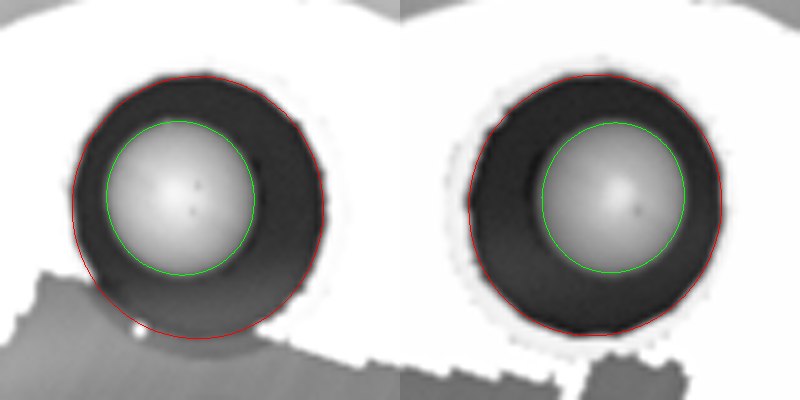

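The ball is at (0.5573, 0.1724) with its centre 48 mm high against 46, and two views agree. To cancel hand-eye error, I'll check where the held cap appears against its predicted place on the tool axis.

Run:
```python
from h import *
print("top",plane(ray("top",(217.5,209.3)),.046),"scene",plane(ray("scene",(229,278.5)),.046))
T=np.array(camera_model("wrist")["hand_eye"])
for z in (.0458,.0268):
  for p in [(.021,0),(0,.021),(0,-.021)]: print(z,p,pix("wrist",[*p,z],T).round(1))
a=cv2.imread("pics/ws1.png"); c=a[215:345,255:395]
c=cv2.LUT(c,((np.arange(256)/255)**.5*255).astype('uint8'))
cv2.imwrite("pics/z4.png",cv2.resize(c,None,fx=4,fy=4,interpolation=cv2.INTER_CUBIC))
```

```text
top [0.5574309  0.17509099 0.046     ] scene [0.55860794 0.17262879 0.046     ]
0.0458 (0.021, 0) [322.1 237.3]
0.0458 (0, 0.021) [365.4 278.9]
0.0458 (0, -0.021) [278.9 278.9]
0.0268 (0.021, 0) [322.1 249.7]
0.0268 (0, 0.021) [370.1 295.4]
0.0268 (0, -0.021) [274.1 295.4]
```

View pics/z4.png

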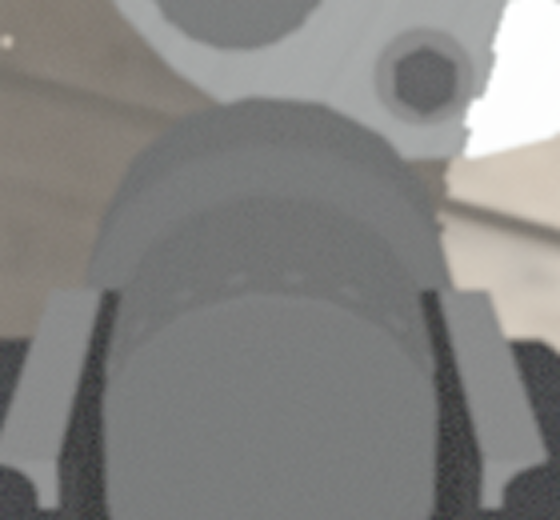

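The held cap is centred on the jaws in y (322.4 against 322.1 predicted) and about 1 mm towards tool -x. I'll make the small correction and press down in steps while watching the force.

Run:
```python
from h import *
t=[.5580,.1729]
move_ptp([*t,.16],q(17)); line_to([*t,.108],.1); sleep(.2); f0=read_force(); print("f0",f0.round(2),read_time())
for z in np.arange(.104,.0699,-.002):
    line_to([*t,z],.03); sleep(.05); f=read_force()-f0; e=read_ee_pos()
    print(round(1e3*(e[2]-.0458),1),(1e3*(e[:2]-t)).round(1),f.round(1),round(read_gripper_width(),3))
    if np.hypot(*f[:2])>15 or f[2]>35: print("stop");break
print(read_time())
```

```text
f0 [-0.1  -0.18 -0.17] 10.15
58.1 [-0. -0.] [ 0.1  0.2 -0.7] 0.355
56.1 [-0. -0.] [ 0.   0.8 -0.4] 0.351
54.1 [-0. -0.] [ 0.7  0.3 -0.4] 0.351
52.1 [-0. -0.] [-0.2 -0.3 -0.7] 0.352
50.1 [-0. -0.] [-0.2  0.3 -1.2] 0.349
48.1 [-0. -0.] [-0.1  0.3 -0.2] 0.352
46.1 [-0. -0.] [-0.2  0.8 -0.7] 0.35
44.1 [-0. -0.] [ 1.7  0.5 -0.9] 0.354
42.2 [-0.1 -0.1] [-0.8 -1.1  1.2] 0.351
40.6 [ 0.1 -0.1] [-2.1 -2.3  7.5] 0.352
38.7 [ 0.1 -0. ] [-2.4 -0.6  9.7] 0.353
36.4 [-0.  -0.1] [-1.2 -1.4  5.6] 0.353
33.7 [-0.2 -0.1] [-1.3 -1.7 -3.1] 0.354
31.6 [-0.3 -0.1] [-1.  -1.1 -8.7] 0.354
29.9 [-0.2 -0. ] [-1.2 -1.7 -8.3] 0.349
28.4 [-0.  0.] [-2.8 -2.8 -3.8] 0.349
26.8 [0.1 0.1] [-4.3 -2.9  4.4] 0.352
25.4 [0.4 0.2] [-5.4 -1.9 10.3] 0.353
15.5833
```

It clicked: force peaked near 10 N, then dropped, and the ring is now loading. I'll keep pressing until the hard stop.

Run:
```python
from h import *
t=[.5580,.1729]; f0=np.array([-.1,-.2,-.2])
for z in np.arange(.0690,.0610,-.001):
    line_to([*t,z],.02); sleep(.15); f=read_force()-f0; e=read_ee_pos()
    print(round(1e3*z,1),round(1e3*(e[2]-.0458),1),(1e3*(e[:2]-t)).round(1),f.round(1),round(read_gripper_width(),3),round(read_grasp_force(),1))
    if np.hypot(*f[:2])>20 or f[2]>38: break
sleep(.5); print(read_time(),read_force().round(1),read_ee_pos().round(4))
T=T_wrist(); a=camera("wrist"); cv2.imwrite("pics/end.png",a[60:420,80:560])
```

```text
69.0 24.7 [0.5 0.2] [-5.8 -1.8 13.6] 0.355 92.1
68.0 23.9 [0.5 0.2] [-6.  -2.6 15.6] 0.346 92.3
67.0 23.5 [0.7 0.2] [-7.8 -2.2 22.8] 0.354 93.6
66.0 23.3 [0.8 0.3] [-10.3  -2.5  31.3] 0.356 94.7
65.0 23.1 [1.  0.3] [-12.7  -3.4  41.2] 0.356 95.7
18.0833 [-13.1  -2.8  40.6] [0.559  0.1733 0.069 ]
```

View pics/end.png

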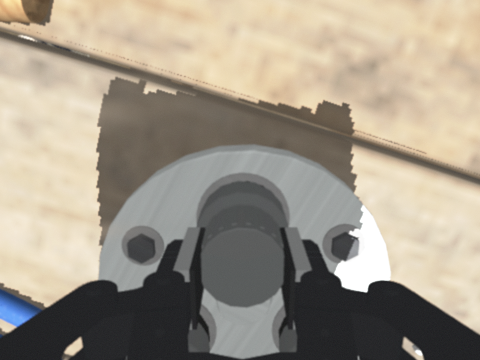

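The stop is reached: below about 24 mm underside height the force climbs steeply, to 41 N, with only 0.2 mm of travel per step. The picture shows the cap upright between the fingers on the stud at about (243,230) in the crop. Handing in while still pressing.

```bash
python3 -c "
from cell import *
print(read_grasp_force(),read_force(),close_job())"
```

```text
the job is handed in; nothing more can be done
95.7121449150145 [-12.66995622  -3.894149    40.95063152] None
```

I pressed the grey cap onto the bare stud: it clicked, the force climbed as at the ring's hard stop, and I handed the job in with the gripper still pressing at about 41 N (no verdict was returned).

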